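# Ring the service bell and present the marked spice jar on the carousel

### The arm

A 7-joint arm with a two-finger parallel gripper is mounted at the origin on a cart in front of the work surface, level with it; the furniture and walls round the work are solid. World frame = base frame: x ahead of the robot, y to its left, z up, the work surface at z = 0. Lengths are in m, angles in rad, forces in N, time in s.
With the tool pointing down it reaches from about 0.4 to 0.875 m from the base axis. Payload 19.3 kg.
Tool frame: the origin (TCP) lies midway between the tips of the shut fingers; the grasp point (between the pads) lies 19 mm behind it; y points along the fingers, z is the direction in which the jaws open and shut, and the axes are right-handed (so a half turn about y gives the same grasp; the last joint's range is limited). The gripper opens to 85 mm and grips with 20 to 120 N. Pads are 22 mm wide; open, the fingers measure 114 mm over their backs; the gripper's body (76 mm by 85 mm) begins 54 mm behind the grasp point. The pads swing forward as they close: fully open they stand 13 mm farther back than shut.
Start: joints at [-1.243, 0.521, -0.036, 1.599, 0.021, 1.021, -0.113], TCP at [0.242, 0.576, 0.231] pointing down, gripper open.
Joint ranges: [-2.91, 2.91], [-0.3, 2.13], [-1.5, 1.42], [0.17, 2.43], [-1.26, 4.41], [0.16, 1.93], [-2.52, 2.52]. Speed limits (rad/s): [1.89, 1.89, 2.39, 2.39, 3.01, 3.01, 3.01].

### API

Orientations are given as a rotation vector (axis times angle).
In Python, from bench import get_state, camera, camera_model, job_done, find_in gives the robot as it stands.
- The arm moves only by the tool apply_moves, never from a script. Its argument "commands" is a list that holds one entry, the list of rows, each a list of 6 numbers: the shift along the tool's x, y, z in cm, then the turn, a rotation vector about the tool's x, y, z in rad. In form: [[[x, y, z, rx, ry, rz], ...]]. A call has exactly 5 rows; each row is the pose to reach, as a shift and turn from the pose commanded when the call began, along the tool's axes at that moment; what a row does not reach only later rows make up. A row lasts 1/10 s, in which the tool goes at most 50 mm and 8.59 degrees, less where a joint would pass 70% of its speed; a pose out of reach is approached as far as the arm can. A call with a gripper value outside its range is refused whole. "gripper" is the gripper's target within -1 to 1 (shut at 1, half-way at 0, fully open at -1), set as the call begins (left out, the last holds). The fingers move at their own pace and stop on an object; "squeeze" is the grip in N (left out, the last holds). Time passes only in rows, so rows that repeat a pose let the fingers close, or fill a call up. It gives the time, the measured TCP pose, the force and the opening at its end, in the units of the state.
- get_state(): the state, without advancing time (a new reading comes with each control period).
- camera(name): name is "scene" or "top"; returns (picture, depth): 384x512x3 uint8, red, green, blue; 384x512 float32, m along the optical axis (not along the pixel's ray), 0 where there is no reading.
- camera_model(name): a dict with "fx", "fy", "cx", "cy" (pixels), "R" (3x3) and "t" (3): a world point X has camera coordinates R X + t. Camera axes: x right, y down, z forward; pixel columns grow to the right and rows downward; lengths in m; the calibration is good to about 2 mm. A picture is of the moment at which its call begins. camera_model takes no time and is no camera call.
- job_done(): hands the job in, once; it reports no verdict.
Trained networks look in the newest picture that a camera, given by its name, has taken for a name from the list of things; names that differ only in an ending like _2 or _b are one class to them, and where a whole thing is asked for, a point or a joint stands for the part that bears it (a point fixed in the world has none). Each returns a list of dicts, best first, with "conf" (0 to 1); they miss things now and then, are a little off and sometimes report something else, mostly with a low value. They report only what shows in the picture. A call takes as long as a camera call. They do not tell look-alikes from the thing itself.
- find_in(camera, label): "point" ([x, y, z] in m, in world coordinates, good to about 4 mm: the middle of the surface that is visible of it).
The state is a dict: "clock": time; "joints": joint angles; "joint_velocities": joint speeds; "tau": joint torques, N m; "eef_pos": TCP position; "tcp_rot": TCP orientation; "contact_force": force on the tool from outside, world axes, zero at the start; "ft_torque": the same for the moment, N m; "finger_gap": finger opening in m.
Only numpy, scipy, OpenCV 4.12 (cv2) and the standard library are available. Lean on these libraries where they do the work, as an engineer would, in place of code of your own. Each camera call takes 0.05 s, during which the arm holds its last target.

### The job

Call a colleague to fetch a spice: first ring the service bell by pressing its plunger right down to the stop and letting it come up again, then gently turn the spice carousel until the jar with the yellow cap stands at the white pointer of the base. Finish with the carousel gripped and held still there: do not let go of it, and leave the other things on the worktop where they are.

Things in the scene. Friction and masses are not known exactly. Their poses are not given: they have to be found in the camera images.
- plunger_top (a point): Top centre of the brass plunger of the service bell (steel dome on a black foot 90 mm across, fixed to the worktop, to the left or to the right of the carousel). The round brass head is 24 mm across; its top stands 70 mm above the worktop at rest and goes straight down.
- bell_plunger (a joint): Travel of the bell plunger in m: 0 at rest, 0.008 at its stop. It is sprung: 1.6 N starts it, 5 N holds it at the stop; it comes back up by itself.
- carousel_base: Dark round base of the spice carousel, 232 mm across, 10 mm high, fixed to the worktop. Origin: centre of its underside, on the vertical axis of the turntable. Its own -x axis points (roughly towards the robot) along the white pointer tab that sticks out of its edge to 157 mm from the axis.
- carousel (a joint): Turn of the wooden turntable (220 mm across) on its base, in rad, anticlockwise from above positive; 0 when the marked jar is exactly at the white pointer. It starts between 0.7 and 2.0, turns freely both ways without end stops, with light friction (0.04 N m), and stays where it is left.
- marked_cap (a point): Centre of the yellow cap of the marked jar, on the jar's axis, 121 mm above the worktop. The cap is a plain cylinder 47 mm across, from 109 to 132.5 mm above the worktop. Four equal spice jars (45 mm across, the others red-capped, tops 130 mm above the worktop) are fixed on the turntable at quarter turns, their axes 80 mm from its axis; a steel post 91 mm tall stands in the middle.
- front_spot (a point): Fixed point where the centre of the yellow cap belongs: straight inward from the white pointer, 80 mm from the turntable's axis, 121 mm above the worktop.
- honey_jar: Bystander, loose: honey jar with red lid, 65 mm across, 100 mm tall. Origin: centre of its underside.
- espresso_cup: Bystander, loose: white espresso cup with green pattern, 62x89x52 mm. Origin: centre of its underside.
- mug_a: Bystander, loose: green mug, 86x125x96 mm. Origin: centre of its underside.
- milk_carton: Bystander, loose: white and blue milk carton, 67x97x110 mm. Origin: centre of its underside.
- bottle_01: Bystander, loose: dark wine bottle, 75 mm across, 322 mm tall. Origin: centre of its underside.
- bottle_07: Bystander, loose: pale wine bottle, 75 mm across, 305 mm tall. Origin: centre of its underside.
- tin_a: Bystander, loose: fruit tin, 75 mm across, 58 mm tall. Origin: centre of its underside.
There are look-alikes about, which are no part of the job. Leave any pink or turquoise look-alike of the part that bears plunger_top alone.

How it is judged:
By the outcome, as a careful person would: the job done as asked, in the order asked, and still so for the second after the job is handed in, while the arm keeps its last pose, push and grip.
It also fails if it takes over 51 s, if anything falls off the work surface, if the arm or the gripper's body presses on something with over 40 N, if the wrist force passes 120 N, or if a joint passes its speed limit or range.

## Working session

There is one attempt and no reset: what is moved stays moved. The work goes in short steps, Python scripts to look and compute and a tool call to move; the robot and the scene stay as the last step left them, time stands still between calls to the robot, and variables do not carry over. Pictures are saved under pics/ and viewed, and the job is handed in when it is done.

Besides the shell and the picture viewer there is one more tool, called after ">>>" as name([rows], argument=value, ...), one row to a line, values as JSON. apply_moves: Moves the arm, as the interface text tells. Its arguments: {"type":"object","properties":{"commands":{"type":"array"},"gripper":{"type":"number"},"squeeze":{"type":"number"}},"required":["commands"]}

```bash
ls; mkdir -p pics
python3 - <<'E'
from bench import *
import cv2,numpy as np
s=get_state()
for k in s: print(k,np.round(s[k],4))
for c in ("scene","top"):
    im,d=camera(c); cv2.imwrite(f"pics/{c}0.png",im[:,:,::-1]); np.save(f"pics/{c}0.npy",d)
    m=camera_model(c); print(c,{k:np.round(v,4).tolist() for k,v in m.items()})
    for l in ["plunger_top","carousel_base","marked_cap","carousel","honey_jar"]:
        print(l,[(np.round(r["point"],3).tolist(),round(r["conf"],2)) for r in find_in(c,l)])
E
```

```text
pics
clock 0.0
joints [-1.2432  0.5221 -0.0363  1.6     0.0212  1.0211 -0.1128]
joint_velocities [ 0.0013 -0.0004 -0.0004  0.0011  0.0006 -0.0005  0.0013]
tau [ 3.00000e-04 -9.27101e+01  1.97970e+00 -3.69936e+01  1.78000e-02
  8.20000e-03 -1.00000e-04]
eef_pos [0.242  0.5759 0.2307]
tcp_rot [-1.5493  0.3123 -0.312 ]
contact_force [ 0.514   0.1384 -0.5903]
ft_torque [-0.0305  0.002  -0.0636]
finger_gap 0.0852
scene {'fx': 478.9998, 'fy': 478.9998, 'cx': 254.9147, 'cy': 197.3482, 'R': [[-0.6005, -0.7996, 0.007], [-0.3832, 0.28, -0.8802], [0.7019, -0.5312, -0.4746]], 't': [0.2307, 0.3451, 2.0394]}
plunger_top [([0.477, 0.048, 0.032], 0.21)]
carousel_base [([0.477, 0.052, 0.029], 0.89)]
marked_cap [([0.488, 0.047, 0.05], 0.88)]
carousel [([0.485, 0.049, 0.049], 0.87), ([0.596, 0.298, 0.078], 0.32)]
honey_jar [([0.487, 0.283, 0.064], 0.59)]
top {'fx': 444.6395, 'fy': 444.6395, 'cx': 255.2867, 'cy': 190.744, 'R': [[0.3396, -0.9406, -0.0012], [-0.8394, -0.3024, -0.4517], [0.4245, 0.1544, -0.8922]], 't': [-0.2969, 0.4431, 1.7596]}
plunger_top []
carousel_base [([0.501, 0.036, 0.023], 0.89)]
marked_cap [([0.515, 0.034, 0.026], 0.74)]
carousel [([0.513, 0.031, 0.022], 0.64)]
honey_jar [([0.497, 0.26, 0.096], 0.7), ([0.612, 0.506, 0.17], 0.64), ([0.502, 0.033, 0.025], 0.52)]
```

View pics/scene0.png

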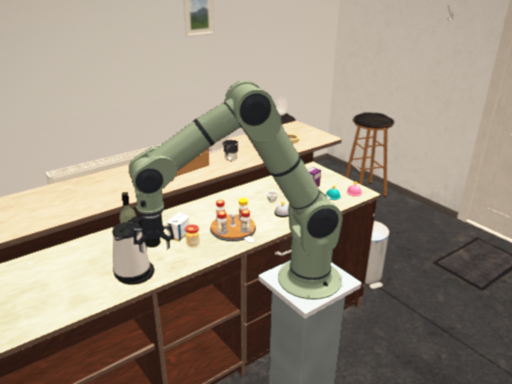

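View pics/top0.png

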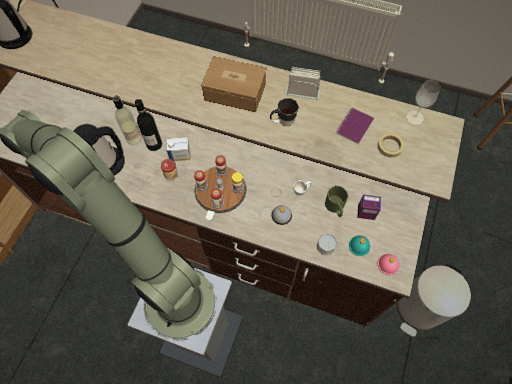

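The top view shows the carousel near (220,188), its white pointer at (210,215), the yellow cap at (238,180) and the grey bell at (282,214). The look-alikes are turquoise at (360,245) and pink at (389,264). I'll zoom in and measure.

```bash
cat > h.py <<'E'
import numpy as np,cv2
from bench import *
def world(c,u,v,z=None,d=None):
    m=camera_model(c);R=np.array(m["R"]);t=np.array(m["t"])
    r=np.array([(u-m["cx"])/m["fx"],(v-m["cy"])/m["fy"],1.0])
    if d is not None: return R.T@(r*d-t)
    o=-R.T@t; w=R.T@r; return o+w*(z-o[2])/w[2]
def proj(c,X):
    m=camera_model(c);p=np.array(m["R"])@np.array(X)+np.array(m["t"])
    return np.array([p[0]/p[2]*m["fx"]+m["cx"],p[1]/p[2]*m["fy"]+m["cy"]])
def cloud(c,d):
    m=camera_model(c);v,u=np.mgrid[:384,:512]
    P=np.stack([(u-m["cx"])/m["fx"]*d,(v-m["cy"])/m["fy"]*d,d],-1)-np.array(m["t"])
    return P@np.array(m["R"])
E
python3 - <<'E'
from h import *
for c,(x0,x1,y0,y1) in (("top",(150,310,130,250)),("scene",(160,320,170,290))):
    im=cv2.imread(f"pics/{c}0.png");d=np.load(f"pics/{c}0.npy")
    P=cloud(c,d)
    hsv=cv2.cvtColor(im,cv2.COLOR_BGR2HSV).astype(int)
    H,S,V=hsv[...,0],hsv[...,1],hsv[...,2]
    win=np.zeros(H.shape,bool);win[y0:y1,x0:x1]=1
    near=win&(d>0)
    yel=near&(H>20)&(H<34)&(S>160)&(V>120)
    red=near&((H<8)|(H>172))&(S>150)&(V>60)
    for n,mk in(("yel",yel),("red",red)):
        k,lab,st,ce=cv2.connectedComponentsWithStats(mk.astype(np.uint8))
        for i in range(1,k):
            if st[i,4]>8:
                q=P[lab==i];print(c,n,st[i,4],ce[i].round(1),np.median(q,0).round(3),q.max(0).round(3))
    wd=near&(P[...,2]>0.008)&(P[...,2]<.04)&(S>90)
    cv2.imwrite(f"pics/{c}z.png",cv2.resize(im[y0:y1,x0:x1],None,fx=5,fy=5,interpolation=cv2.INTER_CUBIC))
    bell=near&(P[...,2]>0.02)&(P[...,1]<-.05)&(P[...,0]<.56)
    q=P[bell];print(c,"bell",len(q),q.min(0).round(3),q.max(0).round(3),np.median(q,0).round(3))
    i=np.argsort(-q[:,2])[:8];print(q[i].round(3).tolist())
E
```

```text
top yel 74 [236.8 177.5] [ 0.537 -0.04   0.132] [ 0.563 -0.017  0.143]
top red 36 [219.8 162.1] [0.582 0.054 0.129] [0.611 0.079 0.14 ]
top red 23 [169.1 169.3] [0.488 0.254 0.098] [0.517 0.29  0.106]
top red 44 [199.5 176.8] [0.485 0.107 0.129] [0.514 0.135 0.138]
top red 48 [215.4 194.2] [0.431 0.017 0.131] [0.46  0.039 0.14 ]
top bell 386 [ 0.453 -0.296  0.02 ] [ 0.557 -0.05   0.143] [ 0.494 -0.242  0.039]
[[0.523, -0.051, 0.143], [0.543, -0.061, 0.139], [0.532, -0.056, 0.137], [0.534, -0.06, 0.137], [0.528, -0.057, 0.137], [0.542, -0.052, 0.136], [0.549, -0.054, 0.134], [0.545, -0.056, 0.134]]
scene yel 46 [242.7 201.3] [ 0.529 -0.032  0.13 ] [ 0.554 -0.013  0.137]
scene red 24 [219.8 204. ] [0.58  0.069 0.125] [0.593 0.081 0.141]
scene red 29 [244.1 214. ] [0.428 0.032 0.126] [0.526 0.049 0.135]
scene red 28 [221.5 215.4] [0.484 0.127 0.125] [0.506 0.137 0.133]
scene red 55 [191.8 228.9] [0.496 0.276 0.1  ] [0.532 0.306 0.107]
scene bell 133 [ 0.034 -0.29   0.02 ] [ 0.546 -0.05   0.394] [ 0.48  -0.241  0.037]
[[0.034, -0.052, 0.394], [0.05, -0.068, 0.387], [0.537, -0.052, 0.138], [0.529, -0.053, 0.136], [0.546, -0.052, 0.134], [0.544, -0.051, 0.13], [0.526, -0.05, 0.098], [0.481, -0.253, 0.075]]
```

View pics/topz.png

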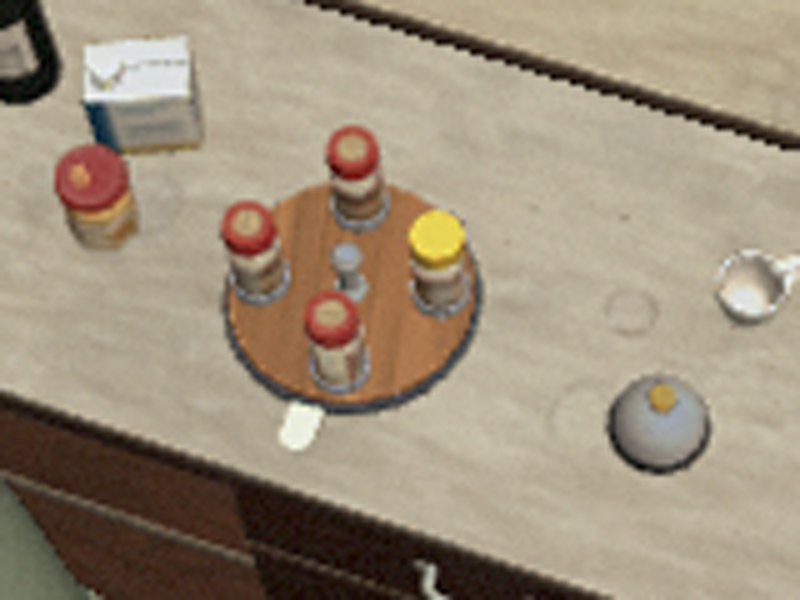

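View pics/scenez.png

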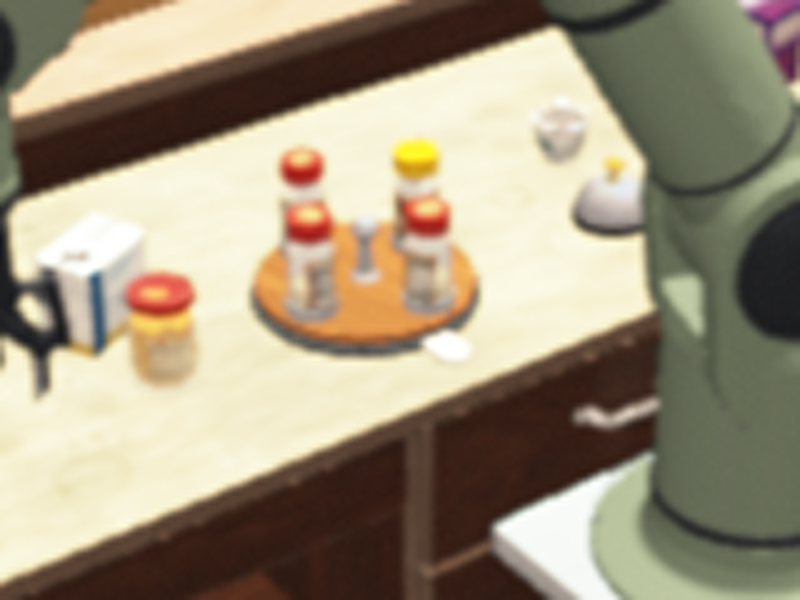

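Run:
```python
from h import *
im=cv2.imread("pics/top0.png")
def px(x,y): return x/5-.4+150,y/5-.4+130
# fine: yellow-cap silhouette vs convex hull of projected cylinder
hsv=cv2.cvtColor(im,cv2.COLOR_BGR2HSV).astype(int);H,S,V=hsv[...,0],hsv[...,1],hsv[...,2]
a=np.linspace(0,2*np.pi,48,endpoint=False)
from scipy.optimize import minimize
def sil(c,X,r,z0,z1):
    pts=np.array([proj(c,[X[0]+r*np.cos(t),X[1]+r*np.sin(t),z]) for t in a for z in(z0,z1)])
    h=cv2.convexHull(pts.astype(np.float32));M=cv2.moments(h);return M["m10"]/M["m00"],M["m01"]/M["m00"],M["m00"]
for c in("top","scene"):
    im=cv2.imread(f"pics/{c}0.png");hsv=cv2.cvtColor(im,cv2.COLOR_BGR2HSV).astype(int);H,S,V=hsv[...,0],hsv[...,1],hsv[...,2]
    y=(H>18)&(H<36)&(S>110)&(V>90)
    k,lab,st,ce=cv2.connectedComponentsWithStats(y.astype(np.uint8))
    tgt=np.array([236.8,177.5] if c=="top" else [242.7,201.3])
    i=min((i for i in range(1,k) if st[i,4]>20),key=lambda i:np.hypot(*(ce[i]-tgt)))
    f=lambda X:np.hypot(*(np.array(sil(c,X,.0235,.109,.1325)[:2])-ce[i]))
    r=minimize(f,[.54,-.035],method="Nelder-Mead");print(c,"yellow",st[i,4],ce[i],r.x.round(4),r.fun,sil(c,r.x,.0235,.109,.1325)[2])
for n,p,z in[("yel",(437,236),.1325),("r1",(353,151),.13),("r2",(249,226),.13),("r3",(332,318),.13),("post",(346,254),.091),("tabend",(296,444),.005),("tabmid",(301,426),.006),("bell",(662,395),.07),("plate?",(354,294),.018)]:
    print(n,world("top",*px(*p),z).round(4))
sx=lambda x,y:(x/5-.4+160,y/5-.4+170)
for n,p,z in[("tabmid",(447,347),.006),("post",(365,224),.091),("bell",(615,163),.07)]:
    print("scene",n,world("scene",*sx(*p),z).round(4))
# turntable outline by wood color, top
im=cv2.imread("pics/top0.png");hsv=cv2.cvtColor(im,cv2.COLOR_BGR2HSV).astype(int);H,S,V=hsv[...,0],hsv[...,1],hsv[...,2]
w=((V>225)&(S<40)).astype(np.uint8)
k,lab,st,ce=cv2.connectedComponentsWithStats(w)
for i in range(1,k):
    if abs(ce[i][0]-210)<10 and abs(ce[i][1]-215)<10: print("tab",st[i],ce[i],world("top",*ce[i],.006).round(4))
g=((H>12)&(H<28)&(S>120)).astype(np.uint8);k,lab,st,ce=cv2.connectedComponentsWithStats(g)
for i in range(1,k):
    if abs(ce[i][0]-282)<10 and abs(ce[i][1]-210)<10: print("brass",st[i],ce[i],world("top",*ce[i],.069).round(4))
```

```text
Traceback (most recent call last):
  File "h.py", line 9, in proj
    m=camera_model(c);p=np.array(m["R"])@np.array(X)+np.array(m["t"])
ValueError: time passes only in moves, steps and waits
```

```bash
sed -i 's/^from bench import \*/from bench import *\nimport functools\ncamera_model=functools.lru_cache(None)(camera_model)/' h.py
cat > m.py <<'E'
from h import *
from scipy.optimize import minimize
a=np.linspace(0,2*np.pi,48,endpoint=False)
def sil(c,X,r,z0,z1):
    pts=np.array([proj(c,[X[0]+r*np.cos(t),X[1]+r*np.sin(t),z]) for t in a for z in(z0,z1)])
    h=cv2.convexHull(pts.astype(np.float32));M=cv2.moments(h);return M["m10"]/M["m00"],M["m01"]/M["m00"],M["m00"]
def yellow(c,im,x0):
    hsv=cv2.cvtColor(im,cv2.COLOR_BGR2HSV).astype(int);H,S,V=hsv[...,0],hsv[...,1],hsv[...,2]
    y=(H>18)&(H<36)&(S>110)&(V>90)
    k,lab,st,ce=cv2.connectedComponentsWithStats(y.astype(np.uint8))
    tgt=proj(c,[*x0,.121])
    i=min((i for i in range(1,k) if st[i,4]>20),key=lambda i:np.hypot(*(ce[i]-tgt)))
    f=lambda X:np.hypot(*(np.array(sil(c,X,.0235,.109,.1325)[:2])-ce[i]))
    r=minimize(f,x0,method="Nelder-Mead")
    return r.x,st[i,4],sil(c,r.x,.0235,.109,.1325)[2]
E
python3 - <<'E'
from m import *
for c in("top","scene"): print(c,yellow(c,cv2.imread(f"pics/{c}0.png"),[.54,-.035]))
def px(x,y): return x/5-.4+150,y/5-.4+130
for n,p,z in[("yel",(437,236),.1325),("r1",(353,151),.13),("r2",(249,226),.13),("r3",(332,318),.13),("post",(346,254),.091),("tabend",(296,444),.005),("tabmid",(301,426),.006),("bell",(662,395),.07),("plate?",(354,294),.018)]:
    print(n,world("top",*px(*p),z).round(4))
sx=lambda x,y:(x/5-.4+160,y/5-.4+170)
for n,p,z in[("tabmid",(447,347),.006),("post",(365,224),.091),("bell",(615,163),.07)]:
    print("scene",n,world("scene",*sx(*p),z).round(4))
im=cv2.imread("pics/top0.png");hsv=cv2.cvtColor(im,cv2.COLOR_BGR2HSV).astype(int);H,S,V=hsv[...,0],hsv[...,1],hsv[...,2]
w=((V>225)&(S<40)).astype(np.uint8)
k,lab,st,ce=cv2.connectedComponentsWithStats(w)
for i in range(1,k):
    if abs(ce[i][0]-210)<10 and abs(ce[i][1]-215)<10: print("tab",st[i],ce[i],world("top",*ce[i],.006).round(4))
g=((H>12)&(H<28)&(S>120)).astype(np.uint8);k,lab,st,ce=cv2.connectedComponentsWithStats(g)
for i in range(1,k):
    if abs(ce[i][0]-282)<10 and abs(ce[i][1]-210)<10: print("brass",st[i],ce[i],world("top",*ce[i],.069).round(4))
E
```

```text
top (array([ 0.54282651, -0.03668713]), np.int32(108), 115.09435251331888)
scene (array([ 0.54089652, -0.04112359]), np.int32(62), 72.75946744182147)
yel [ 0.5404 -0.0392  0.1325]
r1 [0.5948 0.0587 0.13  ]
r2 [0.497  0.1138 0.13  ]
r3 [0.4404 0.0153 0.13  ]
post [0.5183 0.0374 0.091 ]
tabend [0.3717 0.0317 0.005 ]
tabmid [0.3885 0.0339 0.006 ]
bell [ 0.4935 -0.2568  0.07  ]
plate? [0.5178 0.0355 0.018 ]
scene tabmid [0.3894 0.0316 0.006 ]
scene post [0.5073 0.0441 0.091 ]
scene bell [ 0.4869 -0.256   0.07  ]
tab [206 211   8   9  50] [209.48 214.74] [0.3883 0.0353 0.006 ]
brass [280 207   4   5  17] [281.58823529 209.11764706] [ 0.4911 -0.2559  0.069 ]
```

Run:
```python
from h import *
from scipy.spatial.transform import Rotation as Ro
s=get_state();R=Ro.from_rotvec(s["tcp_rot"]).as_matrix();print(R.round(3))
im=cv2.imread("pics/top0.png")
for n,(u,v) in dict(darkb=(153,147),paleb=(133,140),kettle=(105,172),carton=(180,158)).items(): print(n,world("top",u,v,0).round(3))
d=np.load("pics/top0.npy");P=cloud("top",d)
m=(d>0)&(P[...,2]>.15)&(P[...,0]>.15)&(P[...,0]<.9)
for y in np.arange(-.4,.9,.1):
    q=P[m&(abs(P[...,1]-y)<.05)]
    if len(q): print(round(y,1),len(q),q.min(0).round(2),q.max(0).round(2))
```

```text
[[ 0.922 -0.     0.387]
 [-0.387 -0.     0.922]
 [-0.    -1.    -0.   ]]
darkb [0.622 0.419 0.   ]
paleb [0.625 0.526 0.   ]
kettle [ 0.426  0.567 -0.   ]
carton [0.61  0.275 0.   ]
-0.4 1180 [ 0.68 -0.45  0.18] [ 0.9  -0.35  0.24]
-0.3 1124 [ 0.68 -0.35  0.19] [ 0.9  -0.25  0.23]
-0.2 1208 [ 0.68 -0.25  0.19] [ 0.9  -0.15  0.33]
-0.1 1082 [ 0.68 -0.15  0.2 ] [ 0.9  -0.05  0.33]
-0.0 1403 [ 0.68 -0.05  0.19] [0.9  0.05 0.34]
0.1 1393 [0.68 0.05 0.19] [0.9  0.15 0.34]
0.2 1340 [0.15 0.15 0.19] [0.9  0.25 0.85]
0.3 1135 [0.15 0.25 0.19] [0.9  0.35 0.84]
0.4 1784 [0.15 0.35 0.15] [0.9  0.45 0.77]
0.5 2273 [0.15 0.45 0.15] [0.9  0.55 0.71]
0.6 1590 [0.18 0.55 0.15] [0.9  0.65 0.64]
0.7 883 [0.68 0.65 0.19] [0.9  0.75 0.24]
0.8 857 [0.68 0.75 0.19] [0.9  0.85 0.24]
```

```bash
cat > go.py <<'E'
import sys
from h import *
from scipy.spatial.transform import Rotation as Ro
# args: x y z yawdeg ; prints tool-frame shift(cm)+turn from measured pose
def shift(t,yaw,s=None):
    s=s or get_state();R=Ro.from_rotvec(s["tcp_rot"]).as_matrix()
    y=np.radians(yaw);z=np.array([np.cos(y),np.sin(y),0]);yy=np.array([0,0,-1.]);x=np.cross(yy,z)
    D=R.T@np.column_stack([x,yy,z])
    return np.r_[R.T@(np.array(t)-s["eef_pos"])*100,Ro.from_matrix(D).as_rotvec()]
if __name__=="__main__":
    s=get_state();R=Ro.from_rotvec(s["tcp_rot"]).as_matrix()
    print("t",s["clock"],"pos",np.round(s["eef_pos"],4),"yaw",np.degrees(np.arctan2(R[1,2],R[0,2])).round(1),"down",R[:,1].round(3),"q",np.round(s["joints"],2),"F",np.round(s["contact_force"],1),"gap",round(s["finger_gap"],4))
    v=list(map(float,sys.argv[1:]))
    for i in range(0,len(v),4): print(np.round(shift(v[i:i+3],v[i+3],s),3).tolist())
E
python3 go.py .32 .36 .235 45
```

```text
t 0.6 pos [0.2421 0.5762 0.2313] yaw 67.2 down [-0. -0. -1.] q [-1.24  0.52 -0.04  1.6   0.02  1.02 -0.11] F [ 0.3 -0.3 -0.5] gap 0.0851
[15.555, -0.369, -16.913, 0.0, 0.388, -0.0]
```

>>> apply_moves([
  [[3.1,-0.1,-3.4,0,0.08,0],[6.2,-0.2,-6.8,0,0.16,0],[9.3,-0.3,-10.2,0,0.23,0],[12.4,-0.4,-13.6,0,0.31,0],[15.6,-0.4,-16.9,0,0.39,0]],
], gripper=1, squeeze=40)

```text
clock: 1.1
eef_pos: [0.3208, 0.3583, 0.2356]
tcp_rot: [-1.48, 0.618, -0.618]
contact_force: [1.2, 0.5, -0.3]
finger_gap: 0.0123
```

```bash
python3 go.py .43 .16 .22 25
```

```text
t 1.1 pos [0.3208 0.3583 0.2356] yaw 44.7 down [ 0.     0.001 -1.   ] q [-1.04  0.29  0.09  1.97 -0.03  0.89 -0.15] F [ 1.2  0.5 -0.3] gap 0.0123
[21.775, 1.548, -6.177, -0.001, 0.344, -0.0]
```

>>> apply_moves([
  [[4.4,0.3,-1.2,0,0.07,0],[8.7,0.6,-2.5,0,0.14,0],[13.1,0.9,-3.7,0,0.21,0],[17.4,1.2,-5.0,0,0.28,0],[21.8,1.5,-6.2,0,0.34,0]],
])

```text
clock: 1.6
eef_pos: [0.4309, 0.1601, 0.2205]
tcp_rot: [-1.385, 0.879, -0.879]
contact_force: [0.3, 1.4, -0.2]
finger_gap: 0.0001
```

```bash
python3 go.py .47 -.06 .2 17.4
```

```text
t 1.6 pos [0.4309 0.1601 0.2205] yaw 25.2 down [ 0.001  0.    -1.   ] q [-0.7   0.28  0.26  2.04 -0.1   0.83  0.06] F [ 0.3  1.4 -0.2] gap 0.0001
[21.576, 2.042, -5.847, -0.001, 0.137, -0.0]
```

>>> apply_moves([
  [[4.3,0.0,-1.2,0,0.03,0],[8.6,0.2,-2.4,0,0.06,0],[12.9,0.6,-3.5,0,0.09,0],[17.3,1.2,-4.7,0,0.12,0],[21.6,2.0,-5.8,0,0.14,0]],
])

```text
clock: 2.1
eef_pos: [0.4708, -0.0602, 0.2005]
tcp_rot: [-1.336, 0.983, -0.985]
contact_force: [0.7, 0.3, -0.0]
finger_gap: -0.0
```

```bash
python3 go.py .49 -.256 .12 17.4
```

```text
t 2.1 pos [ 0.4708 -0.0602  0.2005] yaw 17.3 down [ 0.001  0.    -1.   ] q [-0.29  0.34  0.37  2.03 -0.17  0.79  0.48] F [ 0.7  0.3 -0. ] gap -0.0
[19.268, 8.052, -3.997, -0.001, -0.002, 0.0]
```

>>> apply_moves([
  [[4.8,1.0,-1.0,0,0,0],[9.7,3.0,-2.0,0,0,0],[14.5,5.5,-3.0,0,0,0],[19.3,8.0,-4.0,0,0,0],[19.3,8.0,-4.0,0,0,0]],
])

```text
clock: 2.6
eef_pos: [0.4884, -0.259, 0.1183]
tcp_rot: [-1.338, 0.988, -0.986]
contact_force: [0.4, 0.8, 1.2]
finger_gap: 0.0002
```

```bash
python3 - <<'E'
from h import *
for c,(x0,y0) in (("top",(240,160)),("scene",(230,160))):
    im,d=camera(c);cv2.imwrite(f"pics/{c}1.png",im[:,:,::-1]);np.save(f"pics/{c}1.npy",d)
    cv2.imwrite(f"pics/{c}1z.png",cv2.resize(im[y0:y0+90,x0:x0+100,::-1],None,fx=6,fy=6,interpolation=cv2.INTER_CUBIC))
E
python3 go.py .49 -.256 .075 17.4
```

```text
t 2.7 pos [ 0.489  -0.2564  0.1193] yaw 17.2 down [-0.002 -0.    -1.   ] q [ 0.14  0.58  0.33  1.9  -0.28  0.7   0.93] F [0.2 0.3 0.3] gap 0.0
[-0.003, 4.427, 0.117, 0.002, -0.004, -0.0]
```

View pics/top1z.png

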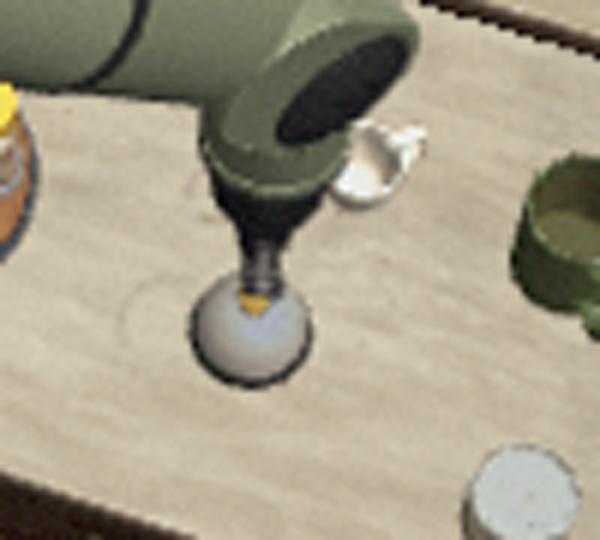

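View pics/scene1z.png

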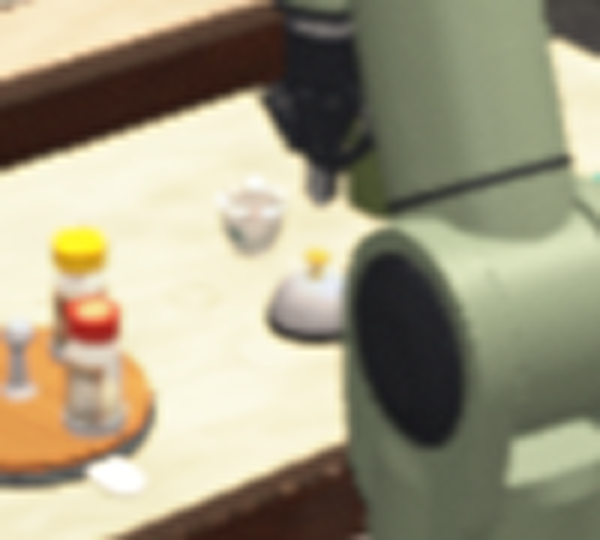

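The finger tips are over the brass plunger in both views: top crop tip at about (262,290) with brass at (255,303), scene crop tip at (321,200) with brass at (317,258). I'll press now, watching the force.

>>> apply_moves([
  [[0,1.5,0.1,0,0,0],[0,3.0,0.1,0,0,0],[0,4.5,0.1,0,0,0],[0,5.0,0.1,0,0,0],[0,5.2,0.1,0,0,0]],
])

```text
clock: 3.2
eef_pos: [0.4911, -0.2528, 0.0681]
tcp_rot: [-1.338, 0.982, -0.981]
contact_force: [-0.7, 1.4, 1.9]
finger_gap: -0.0
```

>>> apply_moves([
  [[0,0.2,0,0,0,0],[0,0.4,0,0,0,0],[0,0.6,0,0,0,0],[0,0.75,0,0,0,0],[0,0.75,0,0,0,0]],
])

```text
clock: 3.7
eef_pos: [0.4913, -0.254, 0.0614]
tcp_rot: [-1.337, 0.982, -0.984]
contact_force: [-2.3, 5.6, 14.7]
finger_gap: -0.0003
```

```bash
python3 go.py .49 -.256 .12 17.4
```

```text
t 3.7 pos [ 0.4913 -0.254   0.0614] yaw 17.4 down [ 0.001  0.    -1.   ] q [ 0.17  0.67  0.28  1.93 -0.32  0.58  0.96] F [-2.3  5.6 14.7] gap -0.0003
[0.15, -5.861, -0.182, -0.001, -0.001, 0.0]
```

It's at the stop: 14.7 N at z = 0.061. Lifting off.

>>> apply_moves([
  [[0,-1.0,0,0,0,0],[0,-3.0,0,0,0,0],[0,-6.0,0,0,0,0],[0,-10.0,0,0,0,0],[0,-14.0,0,0,0,0]],
], gripper=-1)

```text
clock: 4.2
eef_pos: [0.4903, -0.2545, 0.2023]
tcp_rot: [-1.338, 0.984, -0.984]
contact_force: [0.1, 0.2, 0.5]
finger_gap: 0.0721
```

```bash
python3 go.py .541 -.0385 .2 17.4
```

```text
t 4.2 pos [ 0.4903 -0.2545  0.2023] yaw 17.3 down [-0.001 -0.    -1.   ] q [ 0.09  0.47  0.38  1.84 -0.22  0.88  0.88] F [0.1 0.2 0.5] gap 0.0721
[-19.107, 0.225, 11.269, 0.001, -0.001, 0.0]
```

>>> apply_moves([
  [[-4.8,0,2.8,0,0,0],[-9.6,0.1,5.6,0,0,0],[-14.3,0.2,8.5,0,0,0],[-19.1,0.2,11.3,0,0,0],[-19.1,0.2,11.3,0,0,0]],
])

```text
clock: 4.7
eef_pos: [0.5424, -0.0335, 0.1989]
tcp_rot: [-1.338, 0.98, -0.98]
contact_force: [0.4, -0.9, -0.2]
finger_gap: 0.0856
```

```bash
python3 - <<'E'
from m import *
for c,(x0,y0) in (("top",(180,140)),("scene",(180,160))):
    im,d=camera(c);cv2.imwrite(f"pics/{c}2.png",im[:,:,::-1]);np.save(f"pics/{c}2.npy",d)
    cv2.imwrite(f"pics/{c}2z.png",cv2.resize(im[y0:y0+90,x0:x0+125,::-1],None,fx=6,fy=6,interpolation=cv2.INTER_CUBIC))
    try: print(c,yellow(c,im[:,:,::-1].copy(),[.541,-.039]))
    except Exception as e: print(e)
    print(c,"tcp px",proj(c,get_state()["eef_pos"]))
E
python3 go.py .5415 -.0385 .105 17.4
```

```text
top (array([ 0.54051296, -0.04004844]), np.int32(87), 115.25320593768265)
top tcp px [234.86720704 167.95147263]
scene (array([ 0.54089736, -0.04112456]), np.int32(62), 72.75940021045972)
scene tcp px [241.45516307 187.660573  ]
t 4.8 pos [ 0.5423 -0.0346  0.1988] yaw 17.6 down [ 0.     0.001 -1.   ] q [-0.31  0.45  0.36  1.86 -0.21  0.86  0.46] F [ 0.1 -1.4  0.3] gap 0.0853
[0.356, 9.379, -0.2, -0.0, 0.004, -0.001]
```

View pics/top2z.png

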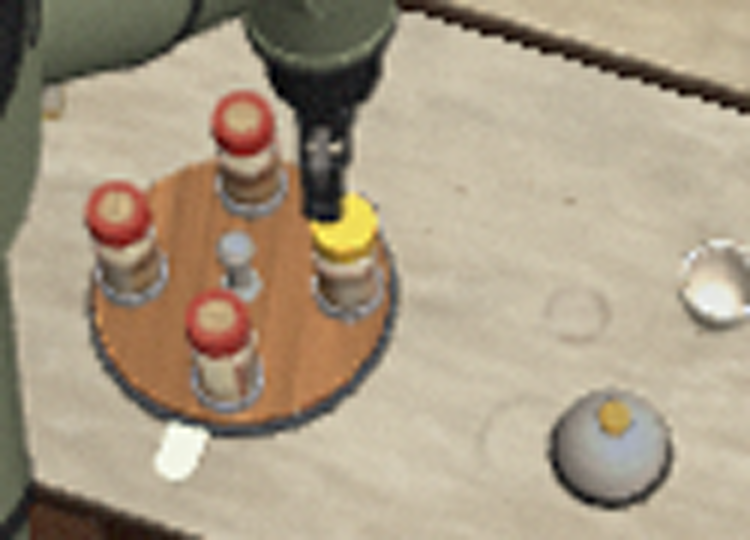

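View pics/scene2z.png

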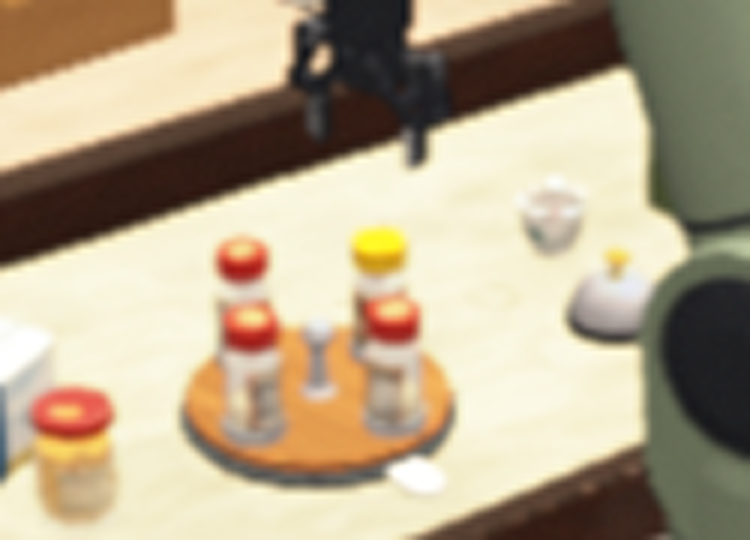

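The plunger is back up (brass visible at (615,415) in the top crop). The open fingers straddle the yellow cap, at (380,250) in the scene crop. Descending.

>>> apply_moves([
  [[0.4,2.0,-0.2,0,0,0],[0.4,4.0,-0.2,0,0,0],[0.4,6.5,-0.2,0,0,0],[0.4,8.5,-0.2,0,0,0],[0.4,10.0,-0.2,0,0,0]],
])

```text
clock: 5.3
eef_pos: [0.5404, -0.0439, 0.0978]
tcp_rot: [-1.338, 0.985, -0.984]
contact_force: [0.5, -0.1, 0.3]
finger_gap: 0.0851
```

```bash
python3 - <<'E'
from m import *
for c,(x0,y0) in (("top",(180,140)),("scene",(180,160))):
    im,d=camera(c);cv2.imwrite(f"pics/{c}3.png",im[:,:,::-1])
    cv2.imwrite(f"pics/{c}3z.png",cv2.resize(im[y0:y0+90,x0:x0+125,::-1],None,fx=6,fy=6,interpolation=cv2.INTER_CUBIC))
E
python3 go.py .5415 -.0395 .1 17.4
```

```text
t 5.4 pos [ 0.5399 -0.0438  0.0974] yaw 17.3 down [-0.003 -0.001 -1.   ] q [-0.24  0.6   0.29  1.94 -0.28  0.64  0.53] F [-0.7  0.8  1.3] gap 0.0853
[-0.359, -0.257, 0.284, 0.003, -0.002, -0.0]
```

View pics/scene3z.png

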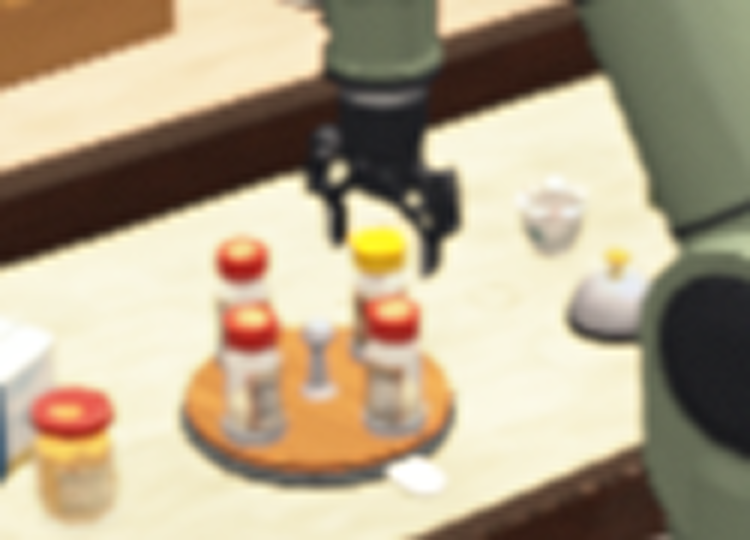

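View pics/top3z.png

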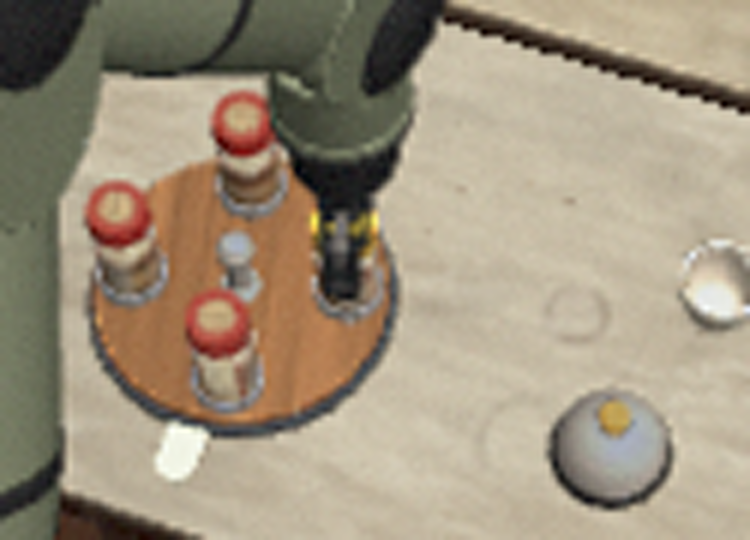

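>>> apply_moves([
  [[0,0,0,0,0,0],[0,0,0,0,0,0],[0,0,0,0,0,0],[0,0,0,0,0,0],[0,0,0,0,0,0]],
], gripper=1, squeeze=25)

```text
clock: 5.9
eef_pos: [0.5414, -0.0428, 0.0998]
tcp_rot: [-1.337, 0.982, -0.984]
contact_force: [-2.1, -1.4, 7.8]
finger_gap: 0.0461
```

```bash
python3 go.py .5415 -.0395 .1 17.4
```

```text
t 5.9 pos [ 0.5414 -0.0428  0.0998] yaw 17.4 down [ 0.001 -0.    -1.   ] q [-0.24  0.6   0.29  1.94 -0.28  0.64  0.53] F [-2.1 -1.4  7.8] gap 0.0461
[-0.314, -0.019, 0.104, -0.001, -0.001, 0.001]
```

Gripped: the gap is 46 mm. I'll turn clockwise about the axis in steps of 0.2 rad, with the tool turning along.

>>> apply_moves([
  [[0,0,-0.16,0,0.02,0],[-0.01,0,-0.4,0,0.05,0],[-0.04,0,-0.69,0,0.085,0],[-0.06,0,-1.0,0,0.12,0],[-0.1,0,-1.29,0,0.16,0]],
])

```text
clock: 6.4
eef_pos: [0.5285, -0.0454, 0.0998]
tcp_rot: [-1.272, 1.103, -1.104]
contact_force: [-5.6, 1.1, 11.6]
finger_gap: 0.0461
```

```bash
cat > ang.py <<'E'
from go import *
s=get_state();R=Ro.from_rotvec(s["tcp_rot"]).as_matrix();p=s["eef_pos"]
v=np.array(p[:2])-[.518,.037]
print("t",s["clock"],"p",np.round(p,4),"r",np.hypot(*v).round(4),"ang",np.degrees(np.arctan2(v[1],v[0])).round(1),"yaw",np.degrees(np.arctan2(R[1,2],R[0,2])).round(1),"F",np.round(s["contact_force"],1),"q",np.round(s["joints"],2),s["finger_gap"])
E
python3 ang.py
```

```text
t 6.4 p [ 0.5285 -0.0454  0.0998] r 0.0831 ang -82.8 yaw 8.1 F [-5.6  1.1 11.6] q [-0.27  0.59  0.34  1.97 -0.32  0.63  0.41] 0.046114716752425816
```

>>> apply_moves([
  [[-0.01,-0.02,-0.33,0,0.04,0],[-0.03,-0.04,-0.65,0,0.08,0],[-0.06,-0.06,-0.97,0,0.12,0],[-0.1,-0.08,-1.29,0,0.16,0],[-0.16,-0.1,-1.61,0,0.2,0]],
])

```text
clock: 6.9
eef_pos: [0.5116, -0.0458, 0.0999]
tcp_rot: [-1.181, 1.253, -1.252]
contact_force: [-4.8, 3.3, -0.7]
finger_gap: 0.0464
```

```bash
python3 ang.py
```

```text
t 6.9 p [ 0.5116 -0.0458  0.0999] r 0.0831 ang -94.4 yaw -3.4 F [-4.8  3.3 -0.7] q [-0.31  0.58  0.39  2.01 -0.37  0.62  0.27] 0.04640021791630193
```

>>> apply_moves([
  [[-0.01,-0.02,-0.33,0,0.04,0],[-0.03,-0.04,-0.65,0,0.08,0],[-0.06,-0.06,-0.97,0,0.12,0],[-0.1,-0.08,-1.29,0,0.16,0],[-0.16,-0.1,-1.61,0,0.2,0]],
])

```text
clock: 7.4
eef_pos: [0.495, -0.0428, 0.1001]
tcp_rot: [-1.077, 1.399, -1.396]
contact_force: [-2.8, 5.4, -19.9]
finger_gap: 0.0458
```

```bash
python3 ang.py
```

```text
t 7.4 p [ 0.495  -0.0428  0.1001] r 0.0831 ang -106.1 yaw -14.8 F [ -2.8   5.4 -19.9] q [-0.36  0.57  0.45  2.06 -0.42  0.6   0.12] 0.04581481502898176
```

>>> apply_moves([
  [[-0.01,0.03,-0.33,0,0.04,0],[-0.03,0.06,-0.65,0,0.08,0],[-0.06,0.09,-0.97,0,0.12,0],[-0.1,0.1,-1.29,0,0.16,0],[-0.16,0.1,-1.61,0,0.2,0]],
])

```text
clock: 7.9
eef_pos: [0.4802, -0.0371, 0.0998]
tcp_rot: [-0.957, 1.54, -1.537]
contact_force: [-6.4, 6.7, 5.2]
finger_gap: 0.0463
```

```bash
python3 ang.py
```

```text
t 7.9 p [ 0.4802 -0.0371  0.0998] r 0.0832 ang -117.0 yaw -26.3 F [-6.4  6.7  5.2] q [-0.42  0.57  0.5   2.1  -0.48  0.59 -0.03] 0.046342637374455986
```

>>> apply_moves([
  [[-0.01,0,-0.33,0,0.04,0],[-0.03,0,-0.65,0,0.08,0],[-0.06,0,-0.97,0,0.12,0],[-0.1,0,-1.29,0,0.16,0],[-0.16,0,-1.61,0,0.2,0]],
])

```text
clock: 8.4
eef_pos: [0.4665, -0.0286, 0.0998]
tcp_rot: [-0.823, 1.677, -1.674]
contact_force: [-7.7, 5.5, 4.4]
finger_gap: 0.046
```

```bash
python3 ang.py
```

```text
t 8.4 p [ 0.4665 -0.0286  0.0998] r 0.0834 ang -128.2 yaw -37.7 F [-7.7  5.5  4.4] q [-0.48  0.56  0.56  2.13 -0.54  0.58 -0.19] 0.04597887443865696
```

>>> apply_moves([
  [[-0.01,0,-0.33,0,0.04,0],[-0.03,0,-0.65,0,0.08,0],[-0.06,0,-0.97,0,0.12,0],[-0.1,0,-1.29,0,0.16,0],[-0.16,0,-1.61,0,0.2,0]],
])

```text
clock: 8.9
eef_pos: [0.4545, -0.0173, 0.0998]
tcp_rot: [-0.674, 1.81, -1.806]
contact_force: [-7.3, 7.4, 5.8]
finger_gap: 0.046
```

```bash
python3 ang.py
```

```text
t 8.9 p [ 0.4545 -0.0173  0.0998] r 0.0835 ang -139.4 yaw -49.2 F [-7.3  7.4  5.8] q [-0.55  0.56  0.61  2.17 -0.6   0.58 -0.35] 0.04604314083159206
```

>>> apply_moves([
  [[-0.01,0,-0.33,0,0.04,0],[-0.03,0,-0.65,0,0.08,0],[-0.06,0,-0.97,0,0.12,0],[-0.1,0,-1.29,0,0.16,0],[-0.16,0,-1.61,0,0.2,0]],
])

```text
clock: 9.4
eef_pos: [0.445, -0.0041, 0.0998]
tcp_rot: [-0.509, 1.936, -1.932]
contact_force: [-9.4, 6.2, 7.1]
finger_gap: 0.0465
```

```bash
python3 ang.py
```

```text
t 9.4 p [ 0.445  -0.0041  0.0998] r 0.0838 ang -150.6 yaw -60.6 F [-9.4  6.2  7.1] q [-0.62  0.57  0.67  2.19 -0.66  0.59 -0.52] 0.04647758085233959
```

>>> apply_moves([
  [[-0.01,0,-0.33,0,0.04,0],[-0.03,0,-0.65,0,0.08,0],[-0.06,0,-0.97,0,0.12,0],[-0.1,0,-1.29,0,0.16,0],[-0.16,0,-1.61,0,0.2,0]],
])

```text
clock: 9.9
eef_pos: [0.4382, 0.0109, 0.0997]
tcp_rot: [-0.327, 2.056, -2.051]
contact_force: [-11.5, 8.4, 9.6]
finger_gap: 0.046
```

```bash
python3 ang.py
python3 - <<'E'
from m import *
for c,(x0,y0) in (("top",(160,140)),("scene",(180,160))):
    im,d=camera(c);cv2.imwrite(f"pics/{c}4.png",im[:,:,::-1])
    cv2.imwrite(f"pics/{c}4z.png",cv2.resize(im[y0:y0+90,x0:x0+125,::-1],None,fx=6,fy=6,interpolation=cv2.INTER_CUBIC))
E
```

```text
t 9.9 p [0.4382 0.0109 0.0997] r 0.084 ang -161.9 yaw -72.1 F [-11.5   8.4   9.6] q [-0.7   0.58  0.73  2.21 -0.71  0.6  -0.69] 0.045995681331642245
```

View pics/scene4z.png

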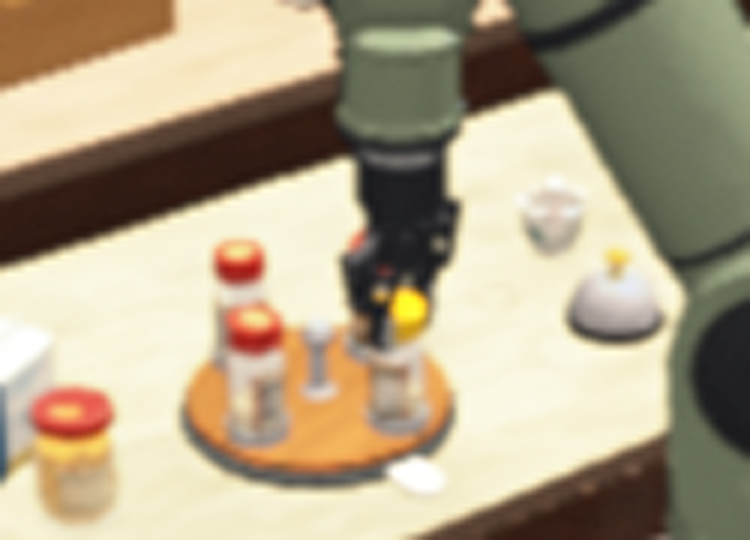

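View pics/top4z.png

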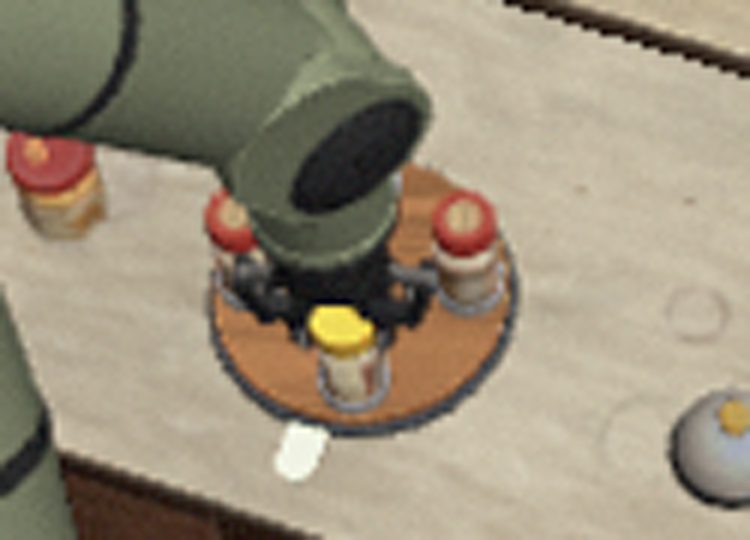

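>>> apply_moves([
  [[0.01,0,-0.33,0,0.04,0],[0.01,0,-0.65,0,0.08,0],[0,0,-0.97,0,0.12,0],[-0.03,0,-1.29,0,0.16,0],[-0.08,0,-1.61,0,0.2,0]],
])

```text
clock: 10.5
eef_pos: [0.4344, 0.0269, 0.0997]
tcp_rot: [-0.125, 2.167, -2.161]
contact_force: [-9.7, 10.5, 5.5]
finger_gap: 0.046
```

```bash
python3 ang.py
python3 - <<'E'
from m import *
from scipy.spatial import ConvexHull
for c,(x0,y0) in (("top",(160,140)),("scene",(180,160))):
    im,d=camera(c);cv2.imwrite(f"pics/{c}5.png",im[:,:,::-1])
    cv2.imwrite(f"pics/{c}5z.png",cv2.resize(im[y0:y0+90,x0:x0+125,::-1],None,fx=6,fy=6,interpolation=cv2.INTER_CUBIC))
# red caps in top0/top5/scene0: mask centroid -> position (caps incl. tan label holes: fill)
def reds(c,im,k0):
    hsv=cv2.cvtColor(im,cv2.COLOR_BGR2HSV).astype(int);H,S,V=hsv[...,0],hsv[...,1],hsv[...,2]
    r=(((H<9)|(H>170))&(S>110)&(V>50)).astype(np.uint8)
    cs,_=cv2.findContours(r,cv2.RETR_EXTERNAL,cv2.CHAIN_APPROX_NONE);out=[]
    for q in cs:
        if len(q)<12: continue
        h=np.zeros(r.shape,np.uint8);cv2.drawContours(h,[cv2.convexHull(q)],-1,1,-1);n=h.sum()
        v,u=np.nonzero(h);ce=np.array([u.mean(),v.mean()])
        X0=world(c,*ce,.12)[:2]
        if np.hypot(*(X0-[.518,.037]))>.12: continue
        f=lambda X:np.hypot(*(np.array(sil(c,X,.0235,.108,.13)[:2])-ce))
        x=minimize(f,X0,method="Nelder-Mead").x;out.append(x);print(k0,n,round(sil(c,x,.0235,.108,.13)[2]),x.round(4), "ang",np.degrees(np.arctan2(x[1]-.0372,x[0]-.518)).round(1))
    return out
for c in("top","scene"):
  for k in "05":
    im=cv2.imread(f"pics/{c}{k}.png");reds(c,im,c+k)
    x=yellow(c,im,[.541,-.04] if k=="0" else [.438,.03]);print(c+k,"yellow",x[0].round(4),x[1:],np.degrees(np.arctan2(x[0][1]-.0372,x[0][0]-.518)).round(1))
  # tab: weighted centroid
  acc=[]
  for k in "0125":
    im=cv2.imread(f"pics/{c}{k}.png").astype(float)
    u0,v0=proj(c,[.385,.034,.008]).round().astype(int)
    w=im[v0-7:v0+8,u0-7:u0+8,0]  # blue channel: tab is white vs beige
    hs=np.median(w);g=np.clip(w-(hs+30),0,None);vv,uu=np.mgrid[v0-7:v0+8,u0-7:u0+8]
    acc.append(world(c,(g*uu).sum()/g.sum(),(g*vv).sum()/g.sum(),.008).round(4))
  print(c,"tab",acc)
E
```

```text
t 10.5 p [0.4344 0.0269 0.0997] r 0.0842 ang -173.1 yaw -83.5 F [-9.7 10.5  5.5] q [-0.77  0.6   0.79  2.22 -0.77  0.62 -0.87] 0.04601304325586559
top0 108 117 [0.4437 0.0184] ang -165.8
top0 99 113 [0.4996 0.1173] ang 102.9
top0 95 109 [0.5988 0.0614] ang 16.7
top0 yellow [ 0.5428 -0.0367] (np.int32(108), 115.09433199372143) -71.4
top5 97 114 [ 0.5319 -0.0398] ang -79.8
top5 18 109 [0.5959 0.0336] ang -2.6
top5 yellow [0.4345 0.0325] (np.int32(69), 119.67750848003197) -176.8
top tab [array([0.3869, 0.0347, 0.008 ]), array([0.3847, 0.025 , 0.008 ]), array([0.387 , 0.0347, 0.008 ]), array([0.3871, 0.0346, 0.008 ])]
scene0 53 79 [0.4966 0.118 ] ang 104.8
scene0 56 78 [0.4436 0.0189] ang -166.2
scene0 38 72 [0.5913 0.0614] ang 18.3
scene0 yellow [ 0.5409 -0.0411] (np.int32(62), 72.75922941125464) -73.7
scene5 57 78 [0.5056 0.1144] ang 99.1
scene5 38 71 [0.5931 0.0511] ang 10.5
scene5 yellow [0.4398 0.0172] (np.int32(61), 80.48561567126308) -165.7
scene tab [array([0.3865, 0.0312, 0.008 ]), array([0.3865, 0.0312, 0.008 ]), array([0.3866, 0.0312, 0.008 ]), array([0.3866, 0.0312, 0.008 ])]
```

View pics/top5z.png

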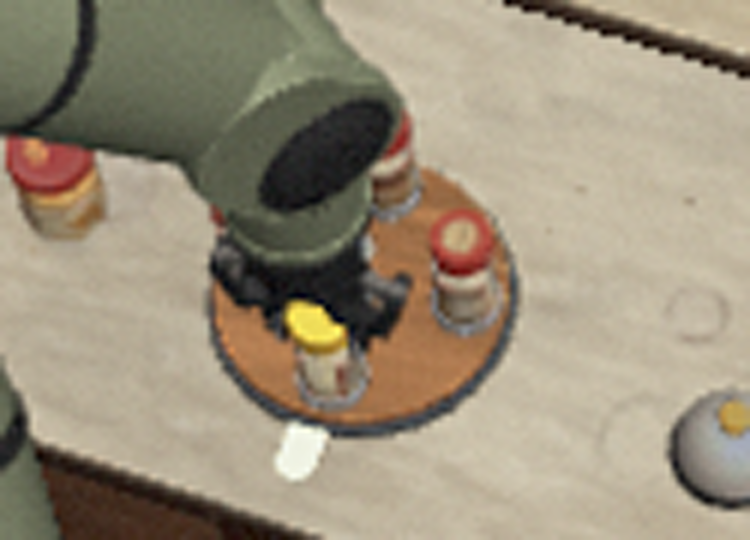

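View pics/scene5z.png

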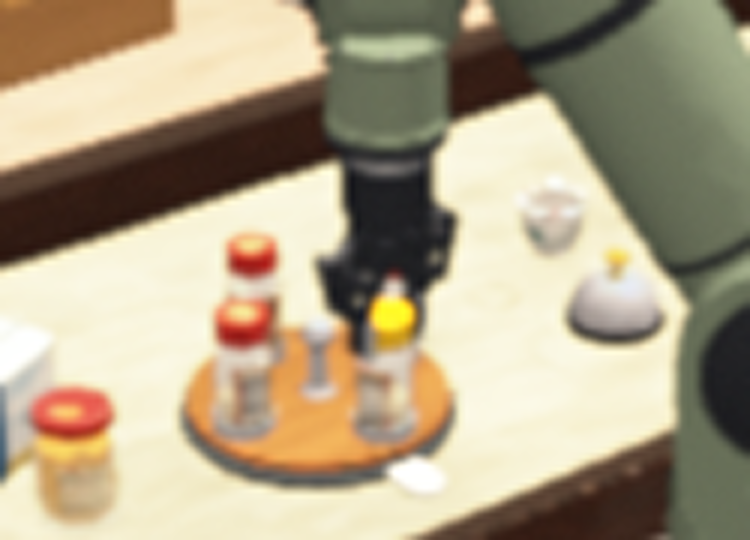

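Run:
```python
from m import *
from scipy.optimize import least_squares
def fitc(p,x0):
    return least_squares(lambda q:np.hypot(p[:,0]-q[0],p[:,1]-q[1])-q[2],x0,loss="soft_l1",f_scale=.0015)
P=np.array([[.5414,-.0428],[.5285,-.0454],[.5116,-.0458],[.495,-.0428],[.4802,-.0371],[.4665,-.0286],[.4545,-.0173],[.445,-.0041],[.4382,.0109],[.4344,.0269]])
r=fitc(P,[.518,.037,.082]);print("tcp circle",r.x.round(4),abs(r.fun).max().round(4))
C0=np.array([.518,.037])
for c in("top","scene"):
    im=cv2.imread(f"pics/{c}0.png");hsv=cv2.cvtColor(im,cv2.COLOR_BGR2HSV).astype(int);H,S,V=hsv[...,0],hsv[...,1],hsv[...,2]
    # per radial ray, sample saturation (wood) at plane z, subpixel edge
    for z in(.016,.020,.024):
        pts=[]
        for t in np.radians(np.arange(0,360,3)):
            rr=np.arange(.09,.13,.0005)
            uv=np.array([proj(c,[C0[0]+q*np.cos(t),C0[1]+q*np.sin(t),z]) for q in rr]).astype(np.float32)
            s=cv2.remap(S.astype(np.float32),uv[:,:1],uv[:,1:],cv2.INTER_LINEAR)[:,0]
            i=np.nonzero((s[:-1]>=110)&(s[1:]<110))[0]
            if len(i) and s[:20].min()>120: pts.append(C0+rr[i[-1]]*np.array([np.cos(t),np.sin(t)]))
        pts=np.array(pts);r=fitc(pts,[*C0,.11]);print(c,z,len(pts),r.x.round(4),np.median(abs(r.fun)).round(4))
        tab=np.array([.387,.0347]) if c=="top" else np.array([.3866,.0312])
        print("  tab angle",np.degrees(np.arctan2(*(tab-r.x[:2])[::-1])).round(2), "tab r",np.hypot(*(tab-r.x[:2])).round(4))
```

```text
tcp circle [0.518  0.0383 0.0844] 0.0001
top 0.016 68 [0.5226 0.0404 0.1095] 0.0006
  tab angle -177.61 tab r 0.1357
top 0.02 68 [0.5207 0.0393 0.1092] 0.0005
  tab angle -178.04 tab r 0.1338
top 0.024 69 [0.5189 0.0382 0.109 ] 0.0005
  tab angle -178.48 tab r 0.1319
scene 0.016 56 [0.5197 0.0371 0.1099] 0.0009
  tab angle -177.46 tab r 0.1332
scene 0.02 52 [0.5143 0.0407 0.1096] 0.0011
  tab angle -175.74 tab r 0.128
scene 0.024 52 [0.5097 0.0438 0.1098] 0.0013
  tab angle -174.16 tab r 0.1237
```

>>> apply_moves([
  [[0.01,0,-0.2,0,0.024,0],[0.02,0,-0.4,0,0.048,0],[0.02,0,-0.6,0,0.071,0],[0.02,0,-0.78,0,0.094,0],[0.02,0,-0.78,0,0.094,0]],
])

```text
clock: 11.1
eef_pos: [0.4337, 0.0346, 0.0997]
tcp_rot: [-0.024, 2.214, -2.21]
contact_force: [-6.3, 9.8, 4.8]
finger_gap: 0.046
```

```bash
sed -i 's/\[.518,.037\]/[.518,.0383]/' ang.py; python3 ang.py
python3 - <<'E'
from m import *
for c,(x0,y0) in (("top",(160,140)),("scene",(180,160))):
    im,d=camera(c);cv2.imwrite(f"pics/{c}6.png",im[:,:,::-1])
    z=cv2.resize(im[y0:y0+90,x0:x0+125,::-1],None,fx=6,fy=6,interpolation=cv2.INTER_CUBIC)
    cv2.imwrite(f"pics/{c}6z.png",z)
    x=yellow(c,im[:,:,::-1].copy(),[.438,.03]);print(c,"yellow",x)
    # model overlay: jar foot circle at pointer angle
    C=np.array([.5215,.0395]) if c=="top" else np.array([.5195,.038])
    for g in(-177.5,):
        d_=np.array([np.cos(np.radians(g)),np.sin(np.radians(g))])
        for zz,rad in((.1325,.0235),(.018,.0225)):
            q=np.array([(proj(c,[*(C+d_*.08+rad*np.array([np.cos(t),np.sin(t)])),zz])-[x0,y0]+.5)*6-.5 for t in a])
            cv2.polylines(z,[q.round().astype(np.int32)],True,(255,0,255),1)
        q=np.array([(proj(c,[*(C+d_*r_),.012])-[x0,y0]+.5)*6-.5 for r_ in(.0,.16)]).round().astype(int);cv2.line(z,tuple(map(int,q[0])),tuple(map(int,q[1])),(255,255,0),1)
    cv2.imwrite(f"pics/{c}6o.png",z)
E
```

```text
t 11.1 p [0.4337 0.0346 0.0997] r 0.0844 ang -177.5 yaw -88.8 F [-6.3  9.8  4.8] q [-0.81  0.62  0.81  2.22 -0.8   0.63 -0.95] 0.04600293496217811
top yellow (array([0.43259698, 0.0398023 ]), np.int32(62), 119.70208322315011)
scene yellow (array([0.43906561, 0.02626503]), np.int32(67), 80.92108141828794)
```

View pics/top6o.png

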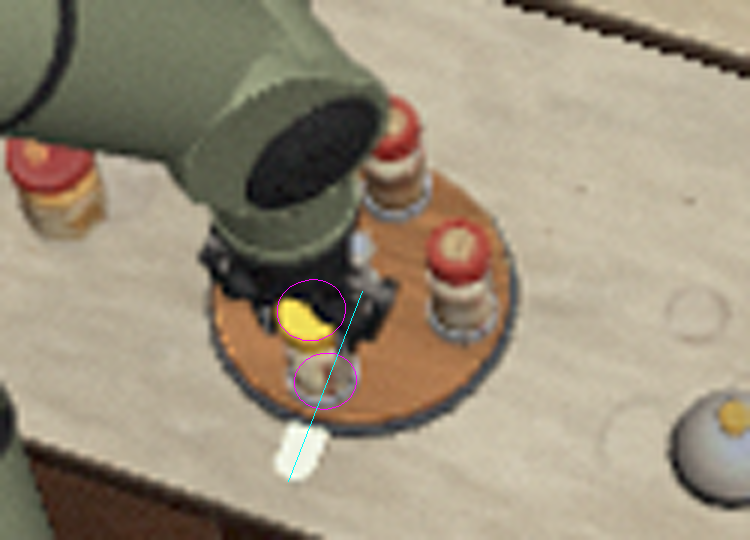

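View pics/scene6o.png

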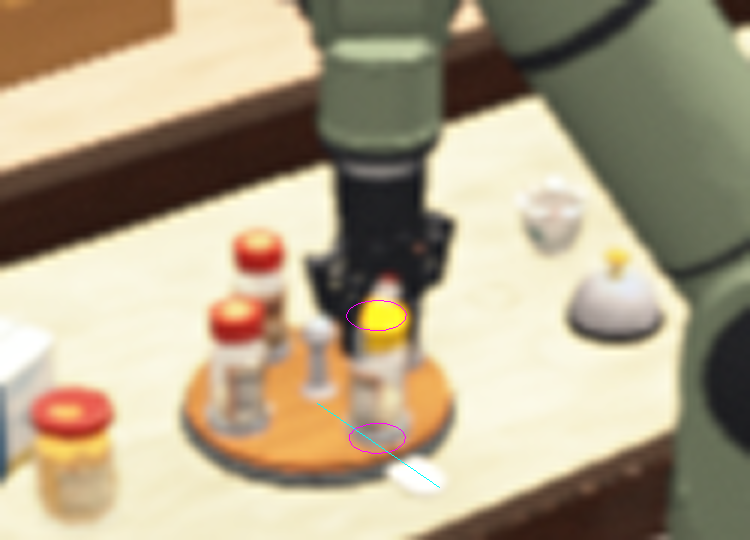

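Run:
```python
from m import *
from scipy.optimize import least_squares
def reds(c,im):
    hsv=cv2.cvtColor(im,cv2.COLOR_BGR2HSV).astype(int);H,S,V=hsv[...,0],hsv[...,1],hsv[...,2]
    r=(((H<9)|(H>170))&(S>110)&(V>50)).astype(np.uint8)
    cs,_=cv2.findContours(r,cv2.RETR_EXTERNAL,cv2.CHAIN_APPROX_NONE);out=[]
    for q in cs:
        if len(q)<12: continue
        h=np.zeros(r.shape,np.uint8);cv2.drawContours(h,[cv2.convexHull(q)],-1,1,-1)
        v,u=np.nonzero(h);ce=np.array([u.mean(),v.mean()]);X=world(c,*ce,.12)[:2]
        if np.hypot(*(X-[.518,.038]))<.12: out.append((h.sum(),ce,np.degrees(np.arctan2(X[1]-.038,X[0]-.518))))
    return out
C=np.array([.518,.0383])
for c in("top","scene"):
    r0=reds(c,cv2.imread(f"pics/{c}0.png"));r6=reds(c,cv2.imread(f"pics/{c}6.png"))
    for n,ce,g in r0+r6: print(c,n,ce.round(1),g.round(1))
    obs=[]
    for k,(rs,base) in enumerate(((r0,-74.3),(r6,-177))):
        for n,ce,g in rs:
            if k and n<45: continue
            obs.append((k,round((g-base)/90)*90,ce))
    def f(p):
        e=[]
        for k,o,ce in obs:
            t=np.radians(p[k]+o);e.append(proj(c,[C[0]+p[2]+.08*np.cos(t),C[1]+p[3]+.08*np.sin(t),.119])-ce)
        return np.ravel(e)
    r=least_squares(f,[-74,-177,0,0],x_scale=[1,1,.01,.01]);J=r.jac;cov=np.linalg.inv(J.T@J)*2*r.cost/max(1,len(r.fun)-4)
    print(c,len(obs),r.x.round(4),"sd",np.sqrt(np.diag(cov)).round(2),"rms px",np.sqrt(np.mean(r.fun**2)).round(2))
```

```text
top 108 [215.8 193.5] -165.1
top 99 [199.2 175.3] 103.4
top 95 [220.1 160.2] 16.1
top 102 [236.  181.6] -85.7
top 62 [225.8 161.7] -1.8
top 5 [-7.443470e+01 -1.803325e+02  3.700000e-03  1.000000e-03] sd [0.84 1.14 0.   0.  ] rms px 0.35
scene 53 [220.9 214.9] 105.8
scene 56 [244.4 213.2] -166.7
scene 38 [219.9 203.6] 18.9
scene 56 [219.6 213.2] 94.4
scene 38 [222.4 202.4] 5.9
scene 4 [-7.54032e+01 -1.74111e+02  4.00000e-04  7.00000e-04] sd [1.27 2.53 0.   0.  ] rms px 0.33
```

>>> apply_moves([
  [[0,0,0,0,0,0],[0,0,0,0,0,0],[0,0,0,0,0,0],[0,0,0,0,0,0],[0,0,0,0,0,0]],
])

```text
clock: 11.7
eef_pos: [0.4337, 0.0346, 0.0998]
tcp_rot: [-0.025, 2.214, -2.209]
contact_force: [-7.7, 10.2, 4.0]
finger_gap: 0.0461
```

```bash
python3 ang.py; python3 -c "
from bench import *
print(get_state()['joint_velocities']); print(job_done())"
```

```text
t 11.7 p [0.4337 0.0346 0.0998] r 0.0844 ang -177.5 yaw -88.8 F [-7.7 10.2  4. ] q [-0.81  0.62  0.81  2.22 -0.8   0.63 -0.95] 0.04605026295563743
[ 0.00077796 -0.00110118  0.00111034 -0.00143605 -0.00038461  0.00013865
 -0.00020736]
the job is handed in; nothing more can be done
None
```

I rang the bell, turned the yellow-capped jar round to the white pointer, and handed the job in at 11.7 s with the jar still gripped. No verdict was reported.

- **Bell:** I pressed the plunger of the grey bell until the tool read 14.7 N at z = 0.061 m. That is more than the 5 N that holds it at the stop. The next pictures showed the plunger back up.
- **Carousel:** I gripped the yellow cap and turned it about 104° clockwise at no more than about 0.4 rad/s. The highest tool force reading on the way was about 21 N, mostly a vertical pull.
- **Final alignment:** By the tool position the jar stands at −177.5° about the turntable axis. My best estimate of the pointer direction is about −177.5° ± 1°.
- **Where the checks disagreed:** Fits to the other jars' caps, partly hidden by the gripper, scattered around that value: −180° from the top camera and −174° from the scene camera. They average about −177°. The last scene picture could also be read as the jar being about 2 mm short, while the top picture looked lined up.
- **At hand-in:** The arm was still and the finger gap was 46 mm. About 13 N of tool force remained from the grip.
- **Bystanders:** I did not deliberately touch any of them, and the ones visible in the later pictures looked unmoved. I did not measure their positions again.

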